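# Open the ratchet bar clamp on the trailer bench

### The job

Open the bar clamp that has the square aluminium tube between its jaws: press the ribbed release pad on its sliding jaw fully down with the fingertips and, keeping it down, push the jaw back along its bar all the way to the end stop, then let go and move clear. Nothing is to be gripped or lifted: leave the tube lying where it is, and leave the empty clamp and the other things on the bench alone.

Things in the scene. Friction and masses are not known exactly. Their poses are not given: they have to be found in the camera images.
- clamp_a: steel ratchet bar clamp bolted to the bench; this is the one with the square tube between its jaws. Bar 266 x 16 mm, top 42 mm up; fixed jaw (60 mm tall) at one end, end stop (50 mm tall) at the other, sliding jaw between. Origin on the bench under the bar, 100 mm past the fixed jaw's face; x runs along the bar from fixed jaw to end stop (the way the jaw goes back), z up. Yaw within 0.35 rad.
- jaw_a (a joint): clamp_a's sliding jaw along the bar, m: 0 = nearly closed (33 mm gap), 0.108 = fully back against the end stop (141 mm gap). Drags with about 2.5 N plus 12 N per m/s. The ratchet (12 mm pitch) blocks it going back unless the release is down.
- jaw_a_push (a point): on the front face of the upright horn at the rear of clamp_a's sliding jaw, 77 mm above the bench on the bar's centre line. The face is 56 mm wide, reaches to 92 mm above the bench, stands directly behind the release pad and looks towards the fixed jaw; pushing it along clamp_a's +x drives the jaw back.
- release_a (a joint): clamp_a's ratchet release, m: 0 = up, 0.010 = fully down. Spring: 1.8 N to start, 4.8 N fully down; springs up when let go. Clear of the teeth from about 0.0065; at rest it may stay up to 0.0068 down, its pawl under a tooth. Press it before pushing the jaw (a loaded pawl binds) and keep it down while pushing.
- release_a_top (a point): centre of the top of clamp_a's release: a black ribbed pad 42 mm long (along the bar), 40 mm wide, on the sliding jaw and travelling with it, 64 mm above the bench when up, 54 mm when down. The horn's face is 26 mm behind this point; the jaw's front plate, 24 mm in front of it, is 60 mm tall.
- clamp_b: steel ratchet bar clamp bolted to the bench; same make, empty jaws; to be left as it is. Bar 266 x 16 mm, top 42 mm up; fixed jaw (60 mm tall) at one end, end stop (50 mm tall) at the other, sliding jaw between. Origin on the bench under the bar, 100 mm past the fixed jaw's face; x runs along the bar from fixed jaw to end stop (the way the jaw goes back), z up. Yaw within 0.35 rad.
- jaw_b (a joint): clamp_b's sliding jaw along the bar, m: 0 = nearly closed (33 mm gap), 0.108 = fully back against the end stop (141 mm gap). Drags with about 2.5 N plus 12 N per m/s. The ratchet (12 mm pitch) blocks it going back unless the release is down.
- jaw_b_push (a point): on the front face of the upright horn at the rear of clamp_b's sliding jaw, 77 mm above the bench on the bar's centre line. The face is 56 mm wide, reaches to 92 mm above the bench, stands directly behind the release pad and looks towards the fixed jaw; pushing it along clamp_b's +x drives the jaw back.
- release_b (a joint): clamp_b's ratchet release, m: 0 = up, 0.010 = fully down. Spring: 1.8 N to start, 4.8 N fully down; springs up when let go. Clear of the teeth from about 0.0065; at rest it may stay up to 0.0068 down, its pawl under a tooth. Press it before pushing the jaw (a loaded pawl binds) and keep it down while pushing.
- release_b_top (a point): centre of the top of clamp_b's release: a black ribbed pad 42 mm long (along the bar), 40 mm wide, on the sliding jaw and travelling with it, 64 mm above the bench when up, 54 mm when down. The horn's face is 26 mm behind this point; the jaw's front plate, 24 mm in front of it, is 60 mm tall.
- tube_mid (a point): centre of the loose square aluminium tube, 30 x 30 mm and 120 mm long, that lies across clamp_a's bar beside the fixed jaw, from 42 to 72 mm above the bench. To be left lying there.
- castor: small swivel castor standing wheel-up on its 56 mm square steel plate, 60 mm tall; origin at the centre of its underside
- spray_can: closed can, 52 mm diameter, 130 mm tall; origin at the centre of its underside
- collar: aluminium ring 48 mm across, 20 mm tall, lying flat; origin at the centre of its underside
- screwdriver: screwdriver lying beside the clamps; bystander
- wrench: steel wrench lying beside the clamps; bystander
- screw_jar: closed jar 60 mm across, 75 mm tall; bystander; origin at the centre of its underside
- tape_measure: tape measure 65 x 34 x 62 mm; bystander; origin at the centre of its underside

How it is judged:
On the way, in this order (a step that is already met when the one before it is completed fails the run):
1. the release of the clamp with the tube is pressed down while its jaw is still forward (value of joint release_a above 0.0075 m and value of joint jaw_a below 0.06 m), for 0.1 s.
2. the jaw is back at the end stop (value of joint jaw_a above 0.101 m), for 0.2 s.
At the end, for the whole second after the job is handed in: the sliding jaw of the clamp with the tube rests within 7 mm of the end stop (joint above 0.101 m) with its release let go (joint below 0.0072 m), and the tube lies within 20 mm of where it was (value of joint jaw_a above 0.101 m and velocity of joint jaw_a between -0.01 and 0.01 m/s and value of joint release_a below 0.0072 m and distance of tube_mid from where it was at the start of the episode below 0.02 m); the robot touches nothing.
It fails at once if the tube is lifted (12 mm) or shoved away (25 mm) (height (world z) of tube_mid above 0.069 m or distance of tube_mid from where it was at the start of the episode above 0.025 m).
It fails at once if the empty clamp's release is pressed or its jaw moved by more than 8 mm (value of joint release_b above 0.0078 m or distance of jaw_b_push from where it was at the start of the episode above 0.008 m).
It fails at once if another thing on the bench is moved by more than 30 mm (distance of any of castor, spray_can, collar, screwdriver, wrench, screw_jar, tape_measure from where it was at the start of the episode above 0.03 m).
It also fails if it takes over 35 s, if anything falls off the work surface, if the arm or the gripper's body presses on something with over 40 N, if the wrist force passes 120 N, or if a joint passes its speed limit or range.

### The arm

A 6-joint arm with a two-finger parallel gripper is mounted at the origin on the work surface. World frame = base frame: x ahead of the robot, y to its left, z up, the work surface at z = 0. Lengths are in m, angles in rad, forces in N, time in s.
With the tool pointing down it reaches from about 0.3 to 0.875 m from the base axis. Payload 6.4 kg.
Tool frame: the origin (TCP) lies between the finger pads; the fingertips stand 25 mm ahead of it and the grasp point (between the pads) lies 6 mm ahead of it; z points along the fingers, y is the line along which they close (so a half turn about z gives the same grasp; the last joint's range is limited). The gripper opens to 85 mm and grips with 20 to 120 N. Pads are 22 mm wide; open, the fingers measure 114 mm over their backs; the gripper's body (76 mm by 85 mm) begins 54 mm behind the grasp point. The pads swing forward as they close: fully open they stand 13 mm farther back than shut.
Start: joints at [1.112, 0.181, 1.607, -0, 1.354, -0.206], TCP at [0.144, 0.557, 0.256] pointing down, gripper open.
Joint ranges: [-2.99, 2.99], [-0.89, 2.07], [0.3, 2.58], [-1.14, 4.28], [0, 2.63], [-3.12, 3.12]. Speed limits (rad/s): [2.57, 2.57, 3.01, 3.14, 3.14, 3.14].

### API

Orientations are given as a unit quaternion [w, x, y, z].
In Python, from bench import ctrl gives the robot as it stands.
- The arm moves only by the tool servo_tool, never from a script. Its argument "series" is text: rows parted by semicolons, each of 7 numbers parted by spaces: the gripper command: -1 is fully open, 1 is shut, values between are in proportion, then the shift along the tool's x, y, z in m, then the turn, a rotation vector about the tool's x, y, z in degrees. A call has 1 to 12 rows; each row is the pose to reach, as a shift and turn from the pose commanded when the call began, along the tool's axes at that moment; what a row does not reach only later rows make up. A row lasts 1/12 s, in which the tool goes at most 41.7 mm and 7.16 degrees, less where a joint would pass 70% of its speed; a pose out of reach is approached as far as the arm can. A call with a gripper value outside its range is refused whole. The fingers move at their own pace and stop on an object; the grip force is fixed at half the most. Time passes only in rows, so rows that repeat a pose let the fingers close. It gives the time, the measured TCP pose, the force, the opening and the grip force at its end, in the units of the state.
- ctrl.get_obs(): the state, without advancing time (a new reading comes with each control period).
- ctrl.camera(name): name is "side" or "top"; returns a dict with "img" (420x560x3 uint8, red, green, blue), "z_map" (420x560 float32, m along the optical axis (not along the pixel's ray), 0 where there is no reading), "fovy" (degrees; the focal length in pixels is half the picture's height over the tangent of half this angle, whatever the lens; pixels are square), "cx", "cy" (the principal point, pixels), "extrinsics" (4x4, takes a point from camera to world coordinates). Camera axes: x right, y down, z forward; pixel columns grow to the right and rows downward; lengths in m; the calibration is good to about 2 mm. A picture is of the moment at which its call begins.
- ctrl.hand_in(): hands the job in; it is judged then, once.
The state is a dict: "time_s": time; "q": joint angles; "dq": joint speeds; "joint_efforts": joint torques, N m; "eef_pos": TCP position; "eef_rot": TCP orientation; "wrist_force": force on the tool from outside, world axes, zero at the start; "torque": the same for the moment, N m; "opening": opening from 0.0 (shut) to 1.0 (fully open); "grasp_force": force on a finger pad.
Only numpy, scipy, OpenCV 4.12 (cv2) and the standard library are available. Lean on these libraries where they do the work, as an engineer would, in place of code of your own. Each camera call takes 0.05 s, during which the arm holds its last target. There are 200 camera calls.

## Working session

There is one attempt and no reset: what is moved stays moved. The work goes in short steps, Python scripts to look and compute and a tool call to move; the robot and the scene stay as the last step left them, time stands still between calls to the robot, and variables do not carry over. Pictures are saved under pics/ and viewed, at most 10 in all, crops included, and the job is handed in when it is done.

Besides the shell and the picture viewer there is one more tool, called as name(argument=value, ...), one argument or row to a line, values as JSON. servo_tool: Moves the arm, as the interface text tells. Its arguments: {"type":"object","properties":{"series":{"type":"string"}},"required":["series"]}

```bash
mkdir -p pics; cat > h.py <<'E'
import numpy as np,cv2
from bench import ctrl
def shot(n):
    c=ctrl.camera(n); np.savez(f'{n}.npz',**c); return c
def cloud(c):
    z=c['z_map'];h,w=z.shape;f=h/2/np.tan(np.radians(float(c['fovy']))/2)
    u,v=np.meshgrid(np.arange(w),np.arange(h))
    P=np.stack([(u-c['cx'])/f*z,(v-c['cy'])/f*z,z],-1)
    E=c['extrinsics'];return P@E[:3,:3].T+E[:3,3]
E
python3 - <<'E'
from h import *
for n in('top','side'):
    c=shot(n);cv2.imwrite(f'pics/{n}0.png',cv2.resize(c['img'][:,:,::-1],(784,588)))
o=ctrl.get_obs();print(o['eef_rot'],o['time_s'],o['wrist_force'])
E
```

```text
[-2.57521824e-04  1.26091848e-01  9.92018249e-01 -7.57031828e-04] 0.1 [-0.2830977   0.40924725 -0.13799941]
```

View pics/top0.png

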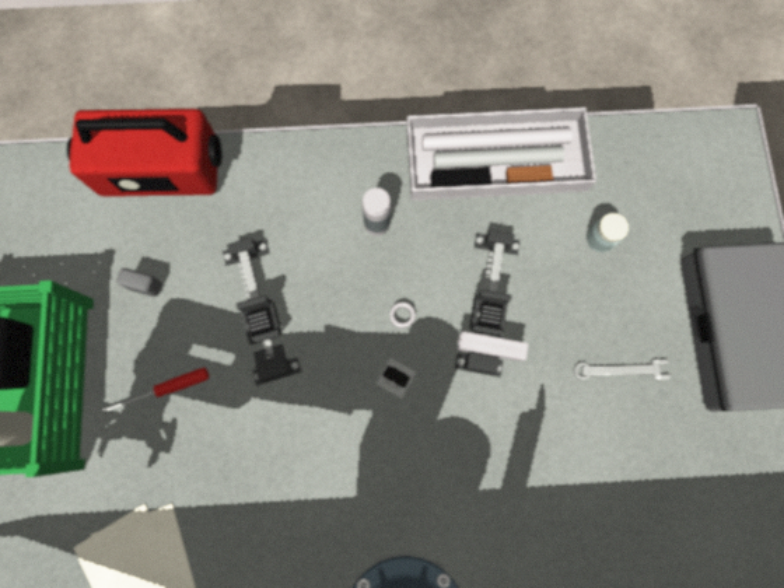

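View pics/side0.png

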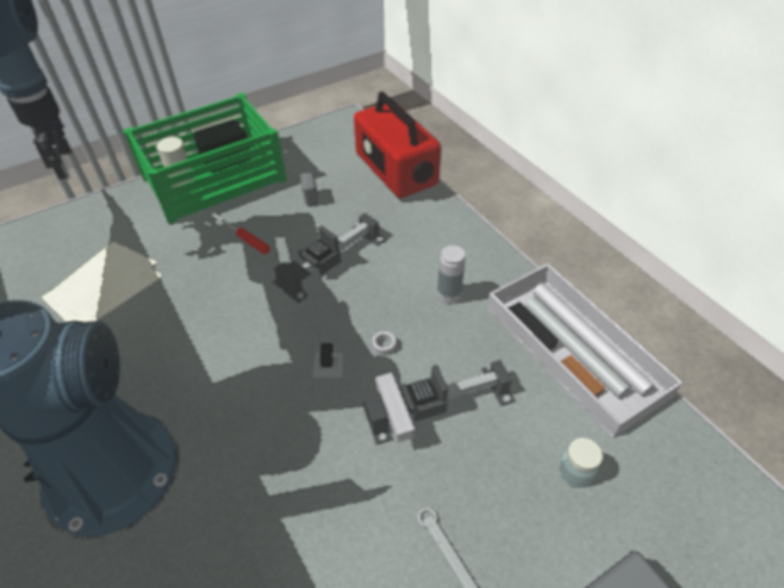

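The top view shows clamp_a (tube at about (492,345), pad at (490,313), end stop at (497,238)) and the empty clamp at (258,315). Next I'll measure clamp_a.

```bash
python3 - <<'E'
from h import *
c=dict(np.load('top.npz'));P=cloud(c);s=560/784
for n,(u,v) in dict(tube=(492,345),pad=(490,314),stop=(497,238),bar=(495,262),fixed=(480,366),jar=(613,226),can=(376,203),bench=(540,300)).items():
    print(n,P[int(v*s),int(u*s)].round(3))
x0,y0,x1,y1=int(440*s),int(215*s),int(550*s),int(385*s)
cr=c['img'][y0:y1,x0:x1,::-1]; cv2.imwrite('pics/crop0.png',cv2.resize(cr,None,fx=4.9,fy=4.9,interpolation=cv2.INTER_CUBIC));print(x0,y0,cr.shape)
C=dict(np.load('side.npz'));Q=cloud(C)
for R in(P[y0:y1,x0:x1].reshape(-1,3),Q.reshape(-1,3)):
    m=(abs(R[:,1]+0.17)<.15)&(R[:,0]>.35)&(R[:,0]<.8)
    for a,b in((.078,.1),(.066,.077),(.055,.063),(.047,.053),(.036,.045)):
        k=R[m&(R[:,2]>a)&(R[:,2]<b)]
        print(a,len(k),k.min(0).round(3),k.max(0).round(3),np.median(k,0).round(3)) if len(k) else 0
E
```

```text
tube [ 0.469 -0.181  0.071]
pad [ 0.526 -0.185  0.067]
stop [ 0.674 -0.215  0.052]
bar [ 0.63  -0.207  0.043]
fixed [ 0.434 -0.157  0.06 ]
jar [ 0.68  -0.428  0.073]
can [0.726 0.014 0.132]
bench [ 0.56  -0.296  0.   ]
314 153 (122, 78, 3)
0.078 132 [ 0.455 -0.221  0.078] [ 0.566 -0.161  0.098] [ 0.554 -0.193  0.092]
0.066 693 [ 0.434 -0.245  0.066] [ 0.563 -0.124  0.077] [ 0.47  -0.185  0.073]
0.055 395 [ 0.42  -0.238  0.055] [ 0.679 -0.124  0.063] [ 0.451 -0.172  0.061]
0.047 281 [ 0.421 -0.248  0.047] [ 0.693 -0.123  0.053] [ 0.549 -0.207  0.05 ]
0.036 254 [ 0.421 -0.242  0.036] [ 0.678 -0.124  0.045] [ 0.615 -0.207  0.043]
0.078 120 [ 0.544 -0.222  0.078] [ 0.564 -0.168  0.096] [ 0.553 -0.199  0.091]
0.066 604 [ 0.438 -0.246  0.066] [ 0.557 -0.123  0.077] [ 0.467 -0.189  0.071]
0.055 490 [ 0.409 -0.244  0.055] [ 0.557 -0.021  0.063] [ 0.453 -0.178  0.06 ]
0.047 474 [ 0.406 -0.32   0.047] [ 0.799 -0.02   0.053] [ 0.674 -0.21   0.049]
0.036 616 [ 0.404 -0.32   0.036] [ 0.8   -0.02   0.045] [ 0.63  -0.211  0.041]
```

View pics/crop0.png

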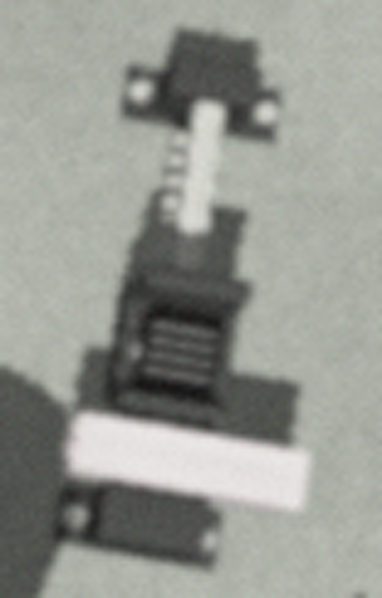

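```bash
cat >> h.py <<'E'
from scipy.spatial.transform import Rotation as R_
def delta(p):
    o=ctrl.get_obs();q=o['eef_rot'];R=R_.from_quat([q[1],q[2],q[3],q[0]]).as_matrix()
    return (R.T@(np.array(p)-o['eef_pos'])).round(4),R
def ana():
    out=[]
    for n in('top','side'):
        R=cloud(dict(np.load(f'{n}.npz'))).reshape(-1,3)
        def sel(x0,x1,y0,y1,a,b): return R[(R[:,0]>x0)&(R[:,0]<x1)&(R[:,1]>y0)&(R[:,1]<y1)&(R[:,2]>a)&(R[:,2]<b)]
        out.append((n,sel))
    return out
E
python3 - <<'E'
from h import *
for n,s in ana():
    b=s(.59,.65,-.225,-.19,.039,.047); t=s(.44,.51,-.25,-.12,.069,.076); h=s(.535,.575,-.23,-.16,.088,.097)
    st=s(.655,.70,-.245,-.18,.047,.055);pad=s(.505,.54,-.215,-.165,.055,.070)
    for nm,k,ax in(('bar',b,0),('tube',t,1),('horn',h,1),('stop',st,1),('pad',pad,1)):
        r=cv2.minAreaRect(k[:,:2].astype(np.float32)*1000)
        print(n,nm,len(k),k.mean(0).round(4),'slope',np.polyfit(k[:,ax],k[:,1-ax],1)[0].round(3),np.round(r[0],1),np.round(r[1],1),round(r[2],1))
E
```

```text
top bar 118 [ 0.6204 -0.2104  0.0418] slope -0.248 [ 620.2 -210.2] [16.4 63.1] 74.4
top tube 511 [ 0.4666 -0.187   0.0716] slope 0.223 [ 466.9 -185.2] [120.6  30.5] 76.7
top horn 93 [ 0.5546 -0.1964  0.0912] slope 0.235 [ 555.2 -195.1] [54.6 11.7] 77.0
top stop 116 [ 0.6761 -0.2229  0.0496] slope 0.219 [ 676.9 -223.4] [47.9 21.5] 75.7
top pad 218 [ 0.5227 -0.1893  0.0631] slope -0.114 [ 522.6 -188.4] [45.5 34.9] 89.6
side bar 118 [ 0.6204 -0.2104  0.0418] slope -0.248 [ 620.2 -210.2] [16.4 63.1] 74.4
side tube 511 [ 0.4666 -0.187   0.0716] slope 0.223 [ 466.9 -185.2] [120.6  30.5] 76.7
side horn 93 [ 0.5546 -0.1964  0.0912] slope 0.235 [ 555.2 -195.1] [54.6 11.7] 77.0
side stop 116 [ 0.6761 -0.2229  0.0496] slope 0.219 [ 676.9 -223.4] [47.9 21.5] 75.7
side pad 218 [ 0.5227 -0.1893  0.0631] slope -0.114 [ 522.6 -188.4] [45.5 34.9] 89.6
```

```bash
python3 - <<'E'
from h import *
d,R=delta([.532,-.190,.2]);print(d,R.round(3))
E
```

```text
[-0.5628 -0.6253  0.0563] [[-0.968  0.25  -0.001]
 [ 0.25   0.968 -0.001]
 [ 0.    -0.002 -1.   ]]
```

servo_tool(
  series="1 -0.013 -0.015 0 0 0 0;1 -0.04 -0.044 0 0 0 0;1 -0.067 -0.074 0 0 0 0;1 -0.094 -0.104 0 0 0 0;1 -0.121 -0.134 0 0 0 0;1 -0.148 -0.164 0 0 0 0;1 -0.175 -0.194 0 0 0 0;1 -0.202 -0.224 0 0 0 0;1 -0.229 -0.254 0 0 0 0;1 -0.256 -0.284 0 0 0 0;1 -0.283 -0.314 0 0 0 0;1 -0.31 -0.344 0 0 0 0",
)

```text
time_s: 1.1
eef_pos: [0.3581, 0.1443, 0.2563]
eef_rot: [0.0, 0.126, 0.992, 0.0]
wrist_force: [0.6, 0.0, 0.0]
opening: -0.002
grasp_force: 0.0
```

servo_tool(
  series="1 -0.027 -0.03 0 0 0 0;1 -0.054 -0.06 0 0 0 0;1 -0.081 -0.09 0 0 0 0;1 -0.108 -0.12 0 0 0 0;1 -0.135 -0.15 0 0 0 0;1 -0.162 -0.18 0 0 0 -1;1 -0.189 -0.21 0.01 0 0 -1.5;1 -0.216 -0.24 0.03 0 0 -1.5;1 -0.24 -0.265 0.045 0 0 -1.5;1 -0.252 -0.281 0.056 0 0 -1.5;1 -0.252 -0.281 0.056 0 0 -1.5;1 -0.252 -0.281 0.056 0 0 -1.5",
)

```text
time_s: 2.1
eef_pos: [0.5308, -0.1894, 0.1987]
eef_rot: [-0.002, 0.114, 0.993, 0.001]
wrist_force: [0.3, -0.4, 0.3]
opening: 0.001
grasp_force: 0.0
```

```bash
python3 - <<'E'
from h import *
d,R=delta([.532,-.190,.115]);o=ctrl.get_obs();print(d,R.round(3),o['time_s'],o['eef_pos'],o['wrist_force'],o['opening'])
E
```

```text
[-0.0016 -0.0004  0.0837] [[-0.974  0.227 -0.003]
 [ 0.227  0.974  0.002]
 [ 0.003  0.001 -1.   ]] 2.1 [ 0.53081243 -0.18937188  0.19870462] [ 0.28026801 -0.42283774  0.29034648] 0.0005853075944572131
```

Descend to 26 mm above the pad and look.

servo_tool(
  series="1 -0.001 0 0.03 0 0 0;1 -0.001 0 0.06 0 0 0;1 -0.001 0 0.084 0 0 0;1 -0.001 0 0.084 0 0 0;1 -0.001 0 0.084 0 0 0",
)

```text
time_s: 2.52
eef_pos: [0.5318, -0.1876, 0.1161]
eef_rot: [-0.001, 0.112, 0.994, 0.001]
wrist_force: [0.6, -0.4, 1.0]
opening: 0.001
grasp_force: 0.0
```

```bash
python3 - <<'E'
from h import *
a=shot('side')['img'];b=shot('top')['img']
f=lambda i,x,y,w=130,h=150:cv2.resize(i[y:y+h,x:x+w,::-1],None,fx=3,fy=3,interpolation=cv2.INTER_CUBIC)
cv2.imwrite('pics/near.png',np.hstack([f(a,240,200),f(b,290,150)]))
E
```

```text
(no output)
```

View pics/near.png

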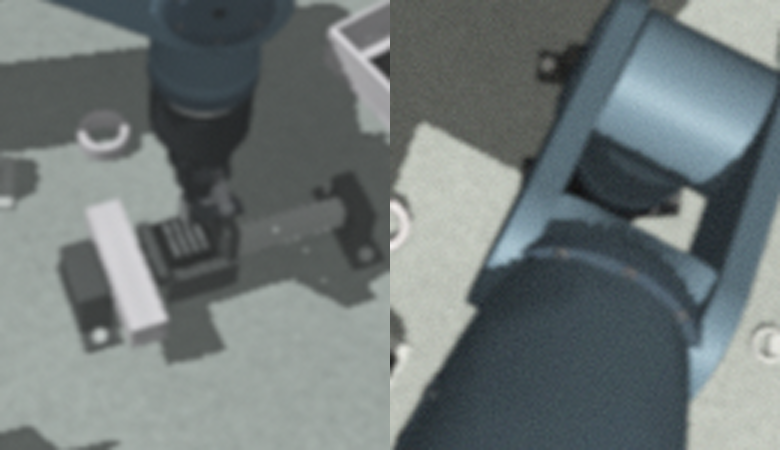

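The left (side) half shows the shut fingertips at about (215,210), just over the pad (190,240) and in front of the horn. The top view is hidden by the arm. I'll press down gradually.

servo_tool(
  series="1 0 -0.001 0.01 0 0 0;1 0 -0.001 0.02 0 0 0;1 0 -0.001 0.028 0 0 0;1 0 -0.001 0.031 0 0 0;1 0 -0.001 0.034 0 0 0;1 0 -0.001 0.034 0 0 0",
)

```text
time_s: 3.12
eef_pos: [0.5322, -0.1901, 0.0818]
eef_rot: [-0.0, 0.113, 0.994, 0.0]
wrist_force: [-0.4, 1.2, 3.4]
opening: -0.003
grasp_force: 1.7
```

servo_tool(
  series="1 0 0 0.001 0 0 0;1 0 0 0.002 0 0 0;1 0 0 0.003 0 0 0;1 0 0 0.004 0 0 0;1 0 0 0.004 0 0 0;1 0 0 0.004 0 0 0",
)

```text
time_s: 3.62
eef_pos: [0.5329, -0.1903, 0.079]
eef_rot: [0.001, 0.113, 0.994, -0.0]
wrist_force: [-1.6, 2.1, 6.2]
opening: 0.001
grasp_force: 3.4
```

servo_tool(
  series="1 -0.002 0 0.001 0 0 0;1 -0.005 0 0.001 0 0 0;1 -0.008 0 0.001 0 0 0;1 -0.012 0 0.001 0 0 0;1 -0.016 0 0.001 0 0 0;1 -0.021 0 0.001 0 0 0;1 -0.026 0 0.001 0 0 0;1 -0.031 0 0.001 0 0 0;1 -0.036 0 0.001 0 0 0;1 -0.036 0 0.001 0 0 0",
)

```text
time_s: 4.45
eef_pos: [0.5694, -0.1991, 0.079]
eef_rot: [0.002, 0.113, 0.994, -0.001]
wrist_force: [0.8, 0.3, 9.8]
opening: 0.0
grasp_force: 5.0
```

servo_tool(
  series="1 -0.005 0 0 0 0 0;1 -0.011 0 0 0 0 0;1 -0.017 0 0 0 0 0;1 -0.023 0 0 0 0 0;1 -0.029 0 0 0 0 0;1 -0.035 0 0 0 0 0;1 -0.041 0 0 0 0 0;1 -0.047 0 0 0 0 0;1 -0.053 0 0 0 0 0;1 -0.057 0 0 0 0 0;1 -0.057 0 0 0 0 0",
)

```text
time_s: 5.37
eef_pos: [0.6247, -0.2124, 0.079]
eef_rot: [0.002, 0.113, 0.994, -0.001]
wrist_force: [-0.8, -1.1, 9.0]
opening: 0.0
grasp_force: 4.4
```

```bash
python3 - <<'E'
from h import *
a=shot('side')['img']
cv2.imwrite('pics/push.png',cv2.resize(a[190:330,230:400,::-1],None,fx=4,fy=4,interpolation=cv2.INTER_CUBIC))
E
```

```text
(no output)
```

View pics/push.png

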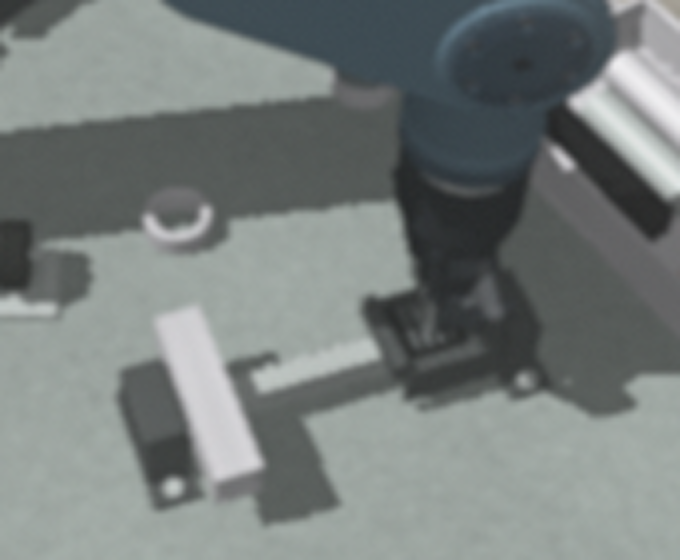

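The jaw (about (430,335)) has moved back near the stop (525,350) and the tube hasn't moved. I'll keep pushing until the force rises.

servo_tool(
  series="1 -0.003 0 0 0 0 0;1 -0.006 0 0 0 0 0;1 -0.009 0 0 0 0 0;1 -0.011 0 0 0 0 0;1 -0.013 0 0 0 0 0;1 -0.015 0 0 0 0 0;1 -0.015 0 0 0 0 0;1 -0.015 0 0 0 0 0",
)

```text
time_s: 6.08
eef_pos: [0.6367, -0.2149, 0.0788]
eef_rot: [-0.001, 0.113, 0.994, -0.0]
wrist_force: [-10.8, 0.5, 14.6]
opening: 0.003
grasp_force: 7.4
```

servo_tool(
  series="1 -0.002 0 0 0 0 0;1 -0.004 0 0 0 0 0;1 -0.004 0 0 0 0 0;1 -0.004 0 0 0 0 0",
)

```text
time_s: 6.42
eef_pos: [0.6398, -0.2154, 0.0788]
eef_rot: [-0.002, 0.113, 0.994, -0.0]
wrist_force: [-13.1, 2.7, 17.4]
opening: 0.002
grasp_force: 10.5
```

servo_tool(
  series="1 -0.002 0 0 0 0 0;1 -0.004 0 0 0 0 0;1 -0.006 0 0 0 0 0;1 -0.006 0 0 0 0 0;1 -0.006 0 0 0 0 0",
)

```text
time_s: 6.83
eef_pos: [0.6401, -0.2155, 0.0788]
eef_rot: [-0.009, 0.113, 0.994, 0.001]
wrist_force: [-40.0, 7.8, 36.2]
opening: -0.003
grasp_force: 27.0
```

```bash
python3 - <<'E'
from h import *
a=shot('side')['img']
cv2.imwrite('pics/push2.png',cv2.resize(a[220:310,290:400,::-1],None,fx=6,fy=6,interpolation=cv2.INTER_CUBIC))
E
```

```text
(no output)
```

View pics/push2.png

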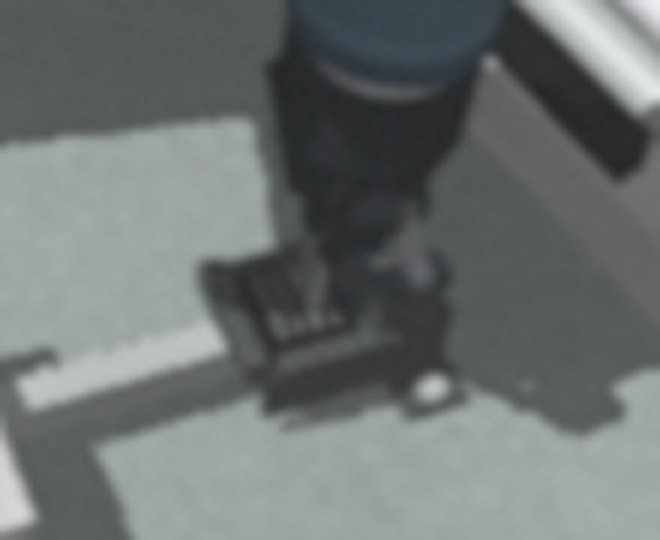

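The finger is hard against the horn (40 N) and the jaw is at the stop (about (430,300)). I'll relax the push, then lift straight up.

servo_tool(
  series="1 0.003 0 0 0 0 0;1 0.005 0 0 0 0 0;1 0.006 0 -0.005 0 0 0;1 0.006 0 -0.015 0 0 0;1 0.006 0 -0.03 0 0 0;1 0.006 0 -0.055 0 0 0;1 0.006 0 -0.085 0 0 0;1 0.006 0 -0.12 0 0 0;1 0.006 0 -0.12 0 0 0",
)

```text
time_s: 7.63
eef_pos: [0.646, -0.2172, 0.2074]
eef_rot: [0.007, 0.113, 0.994, -0.003]
wrist_force: [2.0, -1.0, 2.0]
opening: 0.001
grasp_force: 0.0
```

servo_tool(
  series="1 0.03 0.02 -0.01 0 0 0;1 0.06 0.05 -0.02 0 0 0;1 0.085 0.085 -0.03 0 0 0;1 0.11 0.12 -0.04 0 0 0;1 0.13 0.155 -0.04 0 0 0;1 0.15 0.19 -0.04 0 0 0;1 0.17 0.225 -0.04 0 0 0;1 0.19 0.26 -0.04 0 0 0;1 0.2 0.285 -0.04 0 0 0;1 0.2 0.3 -0.04 0 0 0;1 0.2 0.3 -0.04 0 0 0",
)

```text
time_s: 8.55
eef_pos: [0.5145, 0.1252, 0.2387]
eef_rot: [0.002, 0.111, 0.994, 0.001]
wrist_force: [-0.4, -0.4, 0.1]
opening: 0.0
grasp_force: 0.0
```

```bash
python3 - <<'E'
from h import *
b=shot('top')
for n,s in ana()[:1]: pass
R=cloud(b).reshape(-1,3)
def sel(x0,x1,y0,y1,a,b): return R[(R[:,0]>x0)&(R[:,0]<x1)&(R[:,1]>y0)&(R[:,1]<y1)&(R[:,2]>a)&(R[:,2]<b)]
for nm,k in(('tube',sel(.44,.51,-.25,-.12,.069,.076)),('horn',sel(.56,.70,-.26,-.16,.085,.097)),('pad',sel(.605,.635,-.23,-.195,.05,.07))):
    print(nm,len(k),np.round(cv2.minAreaRect(k[:,:2].astype(np.float32)*1000)[0],1) if len(k) else '',np.median(k[:,2]))
i=b['img'];cv2.imwrite('pics/end.png',cv2.resize(i[130:290,280:420,::-1],None,fx=3.5,fy=3.5,interpolation=cv2.INTER_CUBIC))
print(ctrl.get_obs()['wrist_force'])
E
```

```text
tube 511 [ 467.1 -184.9] 0.07292606205145091
horn 106 [ 655.5 -217.7] 0.09209357131146745
pad 147 [ 619.9 -212.5] 0.06114446198084078
[ 0.19465058 -0.04539845  0.12030298]
```

View pics/end.png

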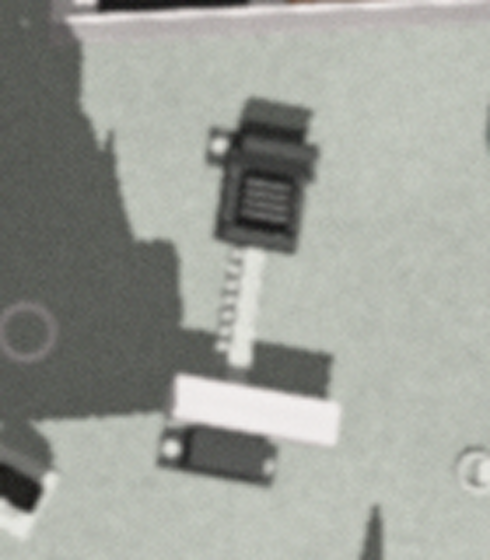

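The jaw body sits against the end stop (about (275,120)), the pad is back up, and the tube (255,408) hasn't moved. The horn travelled 103 mm, so I'm handing in.

```bash
python3 -c "
from bench import ctrl
print(ctrl.hand_in())"
```

```text
the job is handed in; nothing more can be done
None
```

I opened clamp_a and handed the job in: its jaw is back against the end stop, the release is let go, the tube hasn't moved, and the arm is clear. The hand-in call returned no verdict.

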